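# Set the heart box up at the hand rest of the banding wheel

### The job

With a fingertip on a spoke, turn the banding wheel until the point of the heart-shaped box on it faces straight towards the post of the hand rest, and push the wooden bar of the hand rest in over the wheel right up to its stop, so that the heart's point ends opposite the middle of the bar's end. The paint on the box is still wet: do not touch it, it only rides round, staying centred on the wheel. Leave the other things on the table where they are.

Things in the scene. Friction and masses are not known exactly. Their poses are not given: they have to be found in the camera images.
- wheel_axis (a point): Centre of the top of the banding wheel's head, on its upright axis, 90 mm above the table. Fixed turntable of bare metal; the aluminium head is 270 mm across: solid centre disc of radius 62 mm, five spokes, rim from radius 113 to 135 mm, 13 to 16 mm thick. Between spokes it is open right through (radius 62 to 113 mm): a fingertip can be let down there. Iron foot below, 170 mm across.
- wheel_head (a joint): Angle of the wheel's head in rad, counter-clockwise seen from above; the start value is arbitrary. It turns both ways, many turns, with a drag of about 0.2 N m (2.3 N at the middle of a spoke), and stays where it is left; after a brisk push it coasts on a few degrees, after a slow one it stops at once.
- spoke (a point): Middle of one of the five identical spokes, on its top face: 88 mm from the axis, 89 mm above the table. Spokes are radial, 12 mm wide, 13 mm thick (76 to 89 mm height); the others follow at every 72 degrees.
- heart_box: Loose white porcelain box with lid, heart-shaped, freshly painted blue line round it, 95 x 102 x 46 mm, 0.3 kg, standing centred on the wheel's head (90 to 136 mm above the table), carried round by friction. Origin: centre of its underside. Its x axis points to the heart's point; no part is more than 58 mm from the axis. Wet paint: not to be touched.
- heart_point (a point): The point of the heart: the upright edge where its two straight sides meet, 47 mm from the box's origin along its x axis, 15 mm above the head.
- rest_post (a point): Top of the hand rest's upright post (pivot of the bar), 122 mm above the table, 160 mm from the wheel's axis, outside the rim. Post, and the arm under the wheel that carries it, are fixed.
- rest_bar (a joint): Angle of the hand rest's bar about its post in rad: 0 = in, against its stop, pointing from the post straight to the wheel's axis; it grows as the bar is swung out, clockwise seen from above, up to 1.9. It starts swung out at 1.05 to 1.65. Drag about 0.05 N m (1 N halfway along the bar); it stays where it is left.
- rest_tip (a point): Free end of the bar, in the middle of its rounded end, 100 mm from the pivot, 110 mm high; its x axis points along the bar away from the post. The wooden bar is 26 mm wide, 16 mm thick (102 to 118 mm above the table, 12 mm over the wheel's head; brass cap at the pivot to 121 mm). When in, its end stands 13 mm short of the heart's point turned to it.
- tape: Bystander, loose: roll of red tape lying flat, 50 mm across, 19 mm high, beside the wheel. Origin: centre of the underside.
- bowls: Bystander, loose: white porcelain paint bowl, 104 mm across, 38 mm high, with a small cup fixed in it, beside the wheel. Origin: centre of the underside.
- paint_jar: Bystander, loose: small glass jar with black cap, 42 mm across, 52 mm high, beside the wheel. Origin: centre of the underside.
- paint_brush: Bystander, loose: thin artist's brush 190 mm long lying on the table between robot and wheel. Origin: underside of its middle, x axis along it.
- mug: Bystander, loose: white porcelain mug, 78 mm across, 92 mm high, with a handle. Origin: centre of the underside.
- palette_tile: Bystander, loose: white porcelain tile 130 x 130 x 10 mm lying flat. Origin: centre of the underside.
- oil_bottle: Bystander, loose: amber glass bottle, 54 mm across, 125 mm high. Origin: centre of the underside.

How it is judged:
By the outcome, as a careful person would: the job done as asked, in the order asked, and still so for the second after the job is handed in, with the robot touching nothing.
It also fails if it takes over 72 s, if anything falls off the work surface, if the arm or the gripper's body presses on something with over 40 N, if the wrist force passes 120 N, or if a joint passes its speed limit or range.

### The arm

A 7-joint arm with a two-finger parallel gripper is mounted at the origin on the work surface. World frame = base frame: x ahead of the robot, y to its left, z up, the work surface at z = 0. Lengths are in mm, angles in rad, forces in N, time in s.
With the tool pointing down it reaches from about 400 to 850 mm from the base axis. Payload 4.4 kg.
Tool frame: the origin (TCP) lies at the very end of the fingers, on their centre line; the grasp point (between the pads) lies 19 mm behind it; z points along the fingers, y is the line along which they close (so a half turn about z gives the same grasp; the last joint's range is limited). The gripper opens to 94 mm and grips with 3 to 60 N. Pads are 16 mm wide; open, the fingers measure 119 mm over their backs; the gripper's body (75 mm by 177 mm) begins 78 mm behind the grasp point.
Start: joints at [-1.279, 0.628, 0.038, 1.517, -0.027, 0.996, -0.02], TCP at [227.616, 608.859, 205.478] pointing down, gripper open.
Joint ranges: [-3.06, 3.06], [-0.37, 2.12], [-1.25, 1.32], [0.18, 2.47], [-1.1, 4.24], [0.23, 1.98], [-2.94, 2.94]. Speed limits (rad/s): [2.57, 2.57, 3.14, 3.14, 3.14, 3.14, 3.14].

### API

Orientations are given as a unit quaternion [w, x, y, z].
In Python, from workcell import telemetry, eyes, workorder, nets gives the robot as it stands.
- The arm moves only by the tool send_rows, never from a script. Its argument "motion" is a list of rows, each an object of numbers: "claw": the closure, from -1 (fully open) to 1 (shut); "dx", "dy", "dz": the shift along the world's x, y, z in m; "ax", "ay", "az": the turn, a rotation vector about the world's x, y, z in rad. A call has 1 to 10 rows; each row shifts and turns the commanded pose from where the row before left it; what a row does not reach is not made up. A row lasts 1/10 s, in which the tool goes at most 50 mm and 8.59 degrees, less where a joint would pass 70% of its speed; a pose out of reach is approached as far as the arm can. A call with a gripper value outside its range is refused whole. The fingers move at their own pace and stop on an object; "grip_force" is the grip in N (left out, the last holds). Time passes only in rows, so rows that do not move let the fingers close. It gives the time, the measured TCP pose, the force, the opening and the grip force at its end, in the units of the state.
- telemetry.get_state(): the state, without advancing time (a new reading comes with each control period).
- eyes.snapshot(name): name is "scene" or "top"; returns a dict with "pixels" (480x640x3 uint8, blue, green, red), "fx", "fy", "cx", "cy" (pixels), "k1" (the pictures are not rectified: a ray, as slopes to the right and down, at radius r is drawn at 1 + k1 r^2 times it, then the intrinsics apply), "rvec" (rotation vector, rad) and "tvec" (3), from world to camera coordinates, as OpenCV has them. Camera axes: x right, y down, z forward; pixel columns grow to the right and rows downward; lengths in mm; the calibration is good to about 2 mm. A picture is of the moment at which its call begins. There is no depth.
- workorder.job_done(): hands the job in; it is judged then, once.
Trained networks look in a picture, given as the dict that the camera call returned (one of the last four; its "shot" number tells which), for a name from the list of things; names that differ only in an ending like _2 or _b are one class to them, and where a whole thing is asked for, a point or a joint stands for the part that bears it (a point fixed in the world has none). Each returns a list of dicts, best first, with "score" (0 to 1); they miss things now and then, are a little off and sometimes report something else, mostly with a low value. They report only what shows in the picture. A call takes as long as a camera call.
- nets.find_in(picture, target): "location" ([column, row] in pixels, amid what is visible of it).
The state is a dict: "time_s": time; "joint_pos": joint angles; "qvel": joint speeds; "joint_torque": joint torques, N m; "eef_pos": TCP position; "tcp_rot": TCP orientation; "contact_force": force on the tool from outside, world axes, zero at the start; "moment": the same for the moment, N m; "finger_gap": finger opening in mm; "grasp_force": force on a finger pad.
Only numpy, scipy, OpenCV 4.12 (cv2) and the standard library are available. Lean on these libraries where they do the work, as an engineer would, in place of code of your own. Each camera call takes 0.05 s, during which the arm holds its last target. There are 200 camera calls.

## Working session

There is one attempt and no reset: what is moved stays moved. The work goes in short steps, Python scripts to look and compute and a tool call to move; the robot and the scene stay as the last step left them, time stands still between calls to the robot, and variables do not carry over. Pictures are saved under pics/ and viewed, at most 10 in all, crops included, and the job is handed in when it is done.

Besides the shell and the picture viewer there is one more tool, called after "Request:" in YAML: its name, and indented under it one key for each argument. send_rows: Moves the arm, as the interface text tells. Its arguments: {"type":"object","properties":{"motion":{"type":"array","items":{"type":"object","properties":{"claw":{"type":"number"},"dx":{"type":"number"},"dy":{"type":"number"},"dz":{"type":"number"},"ax":{"type":"number"},"ay":{"type":"number"},"az":{"type":"number"}}}},"grip_force":{"type":"number"}},"required":["motion"]}

```bash
mkdir -p pics; ls
cat > h.py <<'E'
import numpy as np, cv2
from workcell import telemetry, eyes, workorder, nets
def ray(p,uv):
    R=cv2.Rodrigues(np.array(p["rvec"],float))[0]; t=np.array(p["tvec"],float).ravel()
    d=np.array([(uv[0]-p["cx"])/p["fx"],(uv[1]-p["cy"])/p["fy"]]); s=d.copy()
    for _ in range(20): s=d/(1+p["k1"]*(s@s))
    return -R.T@t, R.T@np.array([s[0],s[1],1.])
def at(p,uv,z):
    c,r=ray(p,uv); return c+r*(z-c[2])/r[2]
def proj(p,X):
    R=cv2.Rodrigues(np.array(p["rvec"],float))[0]; t=np.array(p["tvec"],float).ravel()
    c=R@np.array(X,float)+t; s=c[:2]/c[2]; s=s*(1+p["k1"]*(s@s))
    return np.array([s[0]*p["fx"]+p["cx"],s[1]*p["fy"]+p["cy"]])
E
python3 - <<'E'
from h import *
Z=dict(wheel_axis=90,wheel_head=88,spoke=89,heart_box=113,heart_point=105,rest_post=122,rest_bar=118,rest_tip=110,tape=10,bowls=20,paint_jar=26,paint_brush=4,mug=46,palette_tile=10,oil_bottle=60)
for n in("top","scene"):
    p=eyes.snapshot(n); cv2.imwrite(f"pics/{n}0.png",p["pixels"])
    print(n,ray(p,(320,240))[0].round())
    for k,z in Z.items():
        for f in nets.find_in(p,k)[:5 if k=="spoke" else 2]:
            print(k,round(f["score"],2),np.round(f["location"]),at(p,f["location"],z)[:2].round())
E
```

```text
pics
top [ 471.   13. 1345.]
wheel_axis 0.61 [310. 265.] [521.  59.]
wheel_head 0.67 [317. 246.] [563.  46.]
spoke 0.96 [310. 270.] [510.  61.]
heart_box 0.68 [329. 257.] [538.  17.]
heart_box 0.2 [477. 204.] [ 662. -310.]
heart_point 0.67 [328. 258.] [537.  20.]
rest_post 0.83 [392. 274.] [ 503. -122.]
rest_bar 0.69 [389. 270.] [ 511. -115.]
rest_bar 0.34 [329. 258.] [535.  17.]
rest_tip 0.61 [392. 270.] [ 512. -121.]
tape 0.57 [257. 263.] [526. 190.]
bowls 0.84 [264. 187.] [709. 179.]
bowls 0.58 [390. 274.] [ 506. -127.]
paint_jar 0.65 [314. 177.] [734.  57.]
paint_jar 0.61 [314. 268.] [516.  54.]
paint_brush 0.78 [284. 341.] [343. 121.]
paint_brush 0.73 [245. 267.] [517. 219.]
mug 0.79 [134. 281.] [478. 471.]
palette_tile 0.59 [522. 278.] [ 503. -443.]
oil_bottle 0.91 [478. 204.] [ 670. -325.]
scene [1254.   18. 1126.]
wheel_axis 0.83 [315. 238.] [576.  35.]
wheel_axis 0.21 [318. 232.] [560.  41.]
wheel_head 0.3 [349. 178.] [400. 127.]
spoke 0.67 [318. 234.] [564.  41.]
heart_box 0.68 [317. 238.] [593.  39.]
heart_box 0.58 [306. 219.] [538.  15.]
heart_point 0.77 [305. 221.] [537.  14.]
rest_post 0.72 [251. 217.] [ 532. -112.]
rest_post 0.22 [379. 296.] [749. 160.]
rest_bar 0.69 [250. 216.] [ 526. -113.]
rest_bar 0.57 [248. 216.] [ 525. -119.]
rest_tip 0.95 [249. 213.] [ 511. -118.]
tape 0.51 [385. 240.] [538. 209.]
bowls 0.97 [380. 296.] [697. 177.]
paint_jar 0.61 [328. 311.] [732.  55.]
paint_brush 0.69 [353. 179.] [336. 147.]
paint_brush 0.42 [330. 310.] [721.  60.]
mug 0.88 [488. 205.] [472. 472.]
palette_tile 0.82 [122. 246.] [ 523. -443.]
oil_bottle 0.65 [380. 297.] [720. 170.]
oil_bottle 0.61 [159. 290.] [ 676. -322.]
```

Run:
```python
import cv2
a=cv2.imread("pics/top0.png")[150:360,220:430]; cv2.imwrite("pics/c1.png",cv2.resize(a,(600,600),interpolation=cv2.INTER_CUBIC))
a=cv2.imread("pics/scene0.png")[150:350,210:430]; cv2.imwrite("pics/c2.png",cv2.resize(a,(660,600),interpolation=cv2.INTER_CUBIC))
```

```text
(no output)
```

View pics/c1.png

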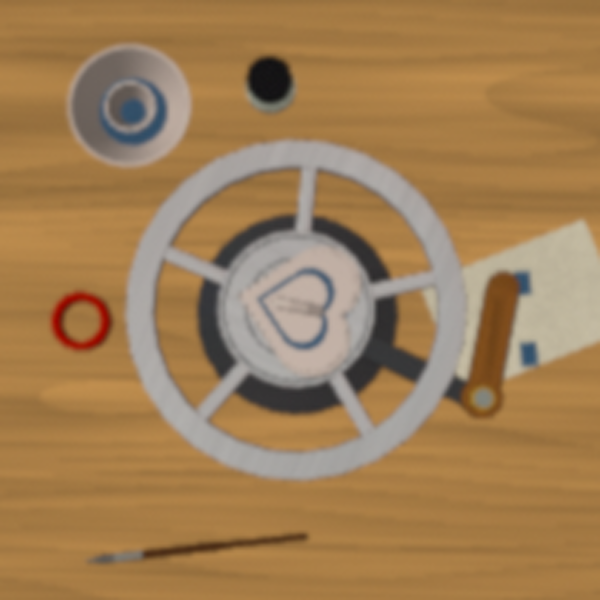

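View pics/c2.png

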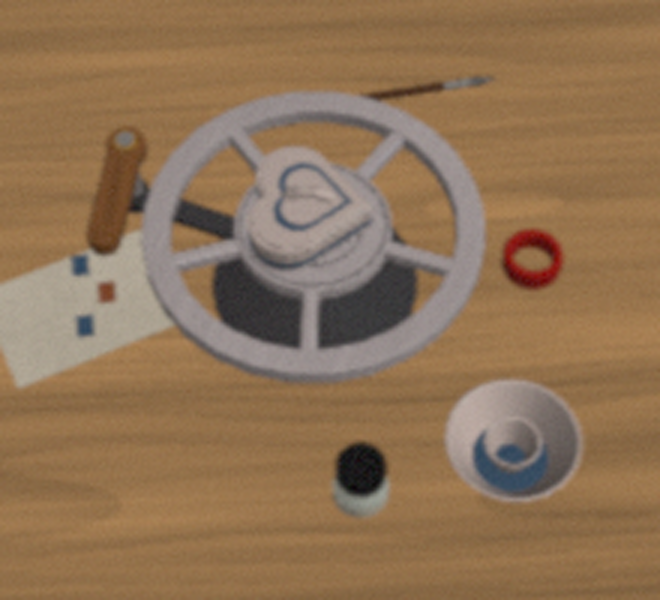

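The top crop shows the heart's point to the left (px ~(304,255)), the wheel centre at ~(324,258), the post at ~(389,289) and the bar tip at ~(396,247). There are open gaps between the spokes. Next I'll fit models to the pictures for precise numbers.

```bash
cat > fit.py <<'E'
from h import *
from scipy.optimize import minimize
S=4
def poly(m,p,X,v,hull=False):
    q=np.array([proj(p,x) for x in X]); q=((q+.5)*S-.5)
    if hull: q=cv2.convexHull(q.astype(np.float32))[:,0]
    cv2.fillPoly(m,[np.round(q*16).astype(np.int32)],v,shift=4)
def circ(c,r,z,n=60):
    a=np.linspace(0,2*np.pi,n,endpoint=False); return np.c_[c[0]+r*np.cos(a),c[1]+r*np.sin(a),0*a+z]
def rot(c,th,P,z):
    c_,s_=np.cos(th),np.sin(th); P=np.array(P,float); return np.c_[c[0]+P[:,0]*c_-P[:,1]*s_,c[1]+P[:,0]*s_+P[:,1]*c_,np.full(len(P),z)]
def new(): return np.zeros((480*S,640*S),np.uint8)
def low(m): return cv2.resize(m,(640,480),interpolation=cv2.INTER_AREA).astype(float)
def wheel(p,c,th):
    m=new(); z=88
    for zz in (90,77): 
        k=new(); poly(k,p,circ(c,135,zz),1); poly(k,p,circ(c,113,zz),0); m|=k
    poly(m,p,circ(c,62,90),1)
    for i in range(5):
        t=th+i*2*np.pi/5; k=new()
        for z in(89,76): poly(k,p,rot(c,t,[[60,-6],[115,-6],[115,6],[60,6]],z),1); m|=k
    return low(m*255)/255
def heart(p,c,th):
    m=new(); a=np.linspace(0,2*np.pi,40)
    for s in(1,-1):
        L=[[-18+30*np.cos(t),s*(21+0)+30*np.sin(t)] for t in a]+[[47,0]]
        poly(m,p,np.r_[rot(c,th,L,90),rot(c,th,L,132)],1,True)
    return low(m*255)/255
def roi(p,c,r,z):
    m=np.zeros((480,640),np.uint8); cv2.fillPoly(m,[np.round([proj(p,x) for x in circ(c,r,z)]).astype(np.int32)],1); return m
def masks(p,c):
    b=cv2.GaussianBlur(p["pixels"],(3,3),0).astype(float); B,G,R=b[...,0],b[...,1],b[...,2]
    br=b.max(2); d=R-B
    return b,br,d
E
python3 - <<'E'
from fit import *
for n in("top","scene"):
    p=eyes.snapshot(n); b=p["pixels"].astype(int)
    np.savez(f"{n}.npz",**{k:v for k,v in p.items()})
    f=lambda X:b[tuple(np.round(proj(p,X)).astype(int)[::-1])]
    print(n,"disc",f((537,-28,90)),f((490,40,90)),"rim",f((413,29,90)),f((537,153,90)),"heart",f((537,5,136)),f((515,20,136)),"table",f((640,150,0)),"foot",f((480,-20,20)))
E
```

```text
top disc [141 143 145] [168 171 173] rim [160 162 164] [166 169 172] heart [142 143 149] [167 177 194] table [ 66 118 159] foot [49 47 49]
scene disc [115 115 120] [134 136 146] rim [142 142 151] [148 148 158] heart [147 153 168] [117 111 114] table [ 71 108 140] foot [143 148 160]
```

```bash
cat >> fit.py <<'E'
def fitwheel(P,c0,t0):
    T=[]
    for p in P:
        b=cv2.GaussianBlur(p["pixels"],(3,3),0).astype(float)
        obs=np.clip((b[...,0]-90)/40,0,1); w=roi(p,c0,148,85).astype(float)*(1-roi(p,c0,62,100))
        for cc in [c0]: T.append((p,obs,w))
    def cost(v): return sum(((cv2.GaussianBlur(wheel(p,v[:2],v[2]/50),(3,3),0)-o)**2*w).sum() for p,o,w in T)
    r=minimize(cost,[*c0,t0*50],method="Nelder-Mead",options=dict(initial_simplex=[[c0[0]+a,c0[1]+b,t0*50+d] for a,b,d in((0,0,0),(6,0,0),(0,6,0),(0,0,5))],xatol=.1,fatol=.2))
    return r.x[:2],r.x[2]/50,r.fun
def fitheart(P,c,th0=None,thr=None):
    T=[]
    for p in P:
        b=cv2.GaussianBlur(p["pixels"],(3,3),0).astype(float); d=b[...,2]-b[...,0]
        w=roi(p,c,60,100)|roi(p,c,60,130)
        t=cv2.threshold(d[w>0].clip(0,60).astype(np.uint8)[None],0,255,cv2.THRESH_OTSU)[0]
        m=((abs(d)>t)&(w>0)&(b[...,1]>60)).astype(np.uint8)  # blue line included via abs
        m=cv2.morphologyEx(m,cv2.MORPH_CLOSE,np.ones((5,5),np.uint8)); T.append((p,m.astype(float),w,t))
    def cost(v,only=None): return sum(((heart(p,(c[0]+v[0],c[1]+v[1]),v[2]/40)-m)**2*w).sum() for i,(p,m,w,t) in enumerate(T) if only in(None,i))
    out=[]
    for only in ([None]+list(range(len(P)))):
        ths=np.radians(np.arange(0,360,15)) if th0 is None else th0+np.radians([-10,-5,0,5,10])
        t0=min(ths,key=lambda t:cost((0,0,t*40),only))
        r=minimize(cost,[0,0,t0*40],args=(only,),method="Nelder-Mead",options=dict(initial_simplex=[[0,0,t0*40],[4,0,t0*40],[0,4,t0*40],[1,1,t0*40+5]],xatol=.1,fatol=.2))
        out.append((r.x[:2].round(1),round(np.degrees(r.x[2]/40)%360,1),round(r.fun)))
    return out,T
def overlay(p,T,c,tw,hc,th,name):
    pic=cv2.resize(p["pixels"],None,fx=3,fy=3,interpolation=cv2.INTER_CUBIC)
    for m,col in((wheel(p,c,tw),(0,255,0)),(heart(p,hc,th),(0,0,255))):
        k=cv2.resize((m*255).astype(np.uint8),None,fx=3,fy=3)
        cv2.drawContours(pic,cv2.findContours((k>127).astype(np.uint8),cv2.RETR_LIST,cv2.CHAIN_APPROX_NONE)[0],-1,col,1)
    q=np.round(proj(p,(c[0],c[1],100))*3).astype(int); return pic[max(q[1]-300,0):q[1]+300,q[0]-300:q[0]+300]
E
python3 - <<'E'
from fit import *
P=[dict(np.load(f"{n}.npz")) for n in("top","scene")]
for q in([P[0]],[P[1]],P):
    c,t,f=fitwheel(q,(537,29),np.radians(-5)); print(c.round(1),np.degrees(t).round(1),round(f))
o,T=fitheart(P,c); print(o,[x[3] for x in T])
off,th,_=o[0]
a=[overlay(p,T,c,t,c+off,np.radians(th),'') for p in P]
cv2.imwrite("pics/ov1.png",cv2.resize(np.hstack([x[:600,:600] for x in a]),(800,400)))
# post: bright greyish pin
for p,uv in((P[0],(388.7,289.3)),(P[1],(210+125/3,150+138/3))):
    b=p["pixels"].astype(float); yy,xx=np.mgrid[:480,:640]; w=(np.hypot(xx-uv[0],yy-uv[1])<5)*np.clip(b[...,0]-80,0,None)
    q=((w*xx).sum()/w.sum(),(w*yy).sum()/w.sum()); X=at(p,q,122)[:2]; d=X-c; print(q,X.round(1),np.hypot(*d).round(1),np.degrees(np.arctan2(d[1],d[0])).round(1))
E
```

```text
[538.1  30.8] -4.4 259
[536.3  33.7] -4.2 530
[537.9  31.8] -4.5 911
[(array([-1.8, -0.9]), np.float64(79.6), 1646), (array([-0.4, -0.6]), np.float64(79.5), 27), (array([-85.7,  50.4]), np.float64(37.1), 225)] [14.0, 35.0]
(np.float64(388.7300215982721), np.float64(288.9125269978402)) [ 470.2 -114.5] 161.2 -114.8
(np.float64(251.22758620689655), np.float64(195.77701149425286)) [ 470.  -111.6] 158.6 -115.3
```

View pics/ov1.png

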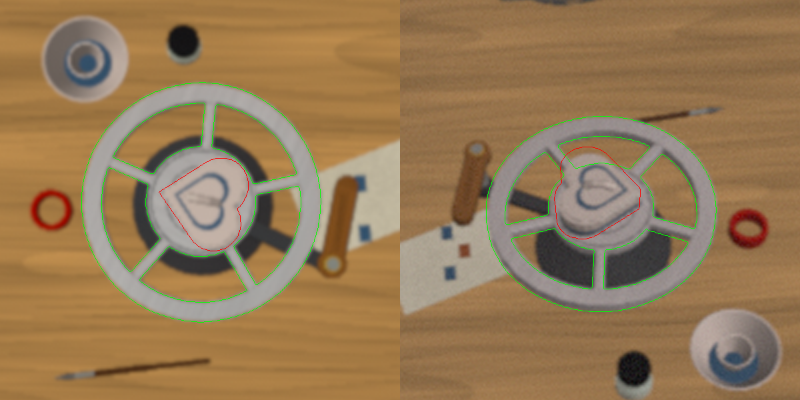

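Top view fit: the axis is at (538,31), the heart at 79.5°, the spokes at -4.4°+72k, and the post direction is -115°. So the wheel needs about +165.5° (CCW). I'll close the fingers and travel to above the gap at -41°.

Request:
send_rows:
  motion:
    - {"claw": 1,"dx": 0.019,"dy": -0.032}
    - {"claw": 1,"dx": 0.019,"dy": -0.032}
    - {"claw": 1,"dx": 0.019,"dy": -0.032}
    - {"claw": 1,"dx": 0.019,"dy": -0.032}
    - {"claw": 1,"dx": 0.019,"dy": -0.032}
    - {"claw": 1,"dx": 0.019,"dy": -0.032}
    - {"claw": 1,"dx": 0.019,"dy": -0.032}
    - {"claw": 1,"dx": 0.019,"dy": -0.032}
    - {"claw": 1,"dx": 0.019,"dy": -0.032}
    - {"claw": 1,"dx": 0.019,"dy": -0.032}
  grip_force: 10

```text
invalid input at $.motion[0]: expected keys claw, dx, dy, dz, ax, ay, az
```

Request:
send_rows:
  motion:
    - {"claw": 1,"dx": 0.019,"dy": -0.032}
    - {"claw": 1,"dx": 0.019,"dy": -0.032}
    - {"claw": 1,"dx": 0.019,"dy": -0.032}
    - {"claw": 1,"dx": 0.019,"dy": -0.032}
    - {"claw": 1,"dx": 0.019,"dy": -0.032}
    - {"claw": 1,"dx": 0.019,"dy": -0.032}
    - {"claw": 1,"dx": 0.019,"dy": -0.032}
    - {"claw": 1,"dx": 0.019,"dy": -0.032}
    - {"claw": 1,"dx": 0.019,"dy": -0.032}
    - {"claw": 1}

```text
invalid input at $.motion[0]: expected keys claw, dx, dy, dz, ax, ay, az
```

Run:
```python
from h import *
s=telemetry.get_state(); print(s)
from scipy.spatial.transform import Rotation as R
q=s["tcp_rot"]; print(R.from_quat(list(q[1:])+[q[0]]).as_matrix().round(3))
```

```text
{'time_s': 1.7, 'joint_pos': array([-1.27882484,  0.62839955,  0.03853256,  1.51740897, -0.02701923,
        0.99628406, -0.01998226]), 'qvel': array([ 2.55665788e-04,  6.79165846e-05, -2.36077282e-04,  5.34120395e-04,
        5.14730419e-04, -5.40762742e-04, -3.30992889e-04]), 'joint_torque': array([-2.77458867e-04, -5.49584448e+01,  1.14294413e+00, -1.86938292e+01,
       -5.23946900e-02,  1.57409173e-02,  5.55550571e-06]), 'eef_pos': array([227.61378258, 608.86090437, 205.47642552]), 'tcp_rot': array([-1.48870654e-05,  1.77954983e-01,  9.84038629e-01,  1.21156926e-05]), 'contact_force': array([-0.66794903,  0.41982596,  0.62959261]), 'moment': array([ 0.02366524, -0.0061225 , -0.05228066]), 'grasp_force': 0.0, 'finger_gap': 93.86618774101495}
[[-0.937  0.35  -0.   ]
 [ 0.35   0.937  0.   ]
 [ 0.     0.    -1.   ]]
```

Request:
send_rows:
  motion:
    - {"claw": 1,"dx": 0.0188,"dy": -0.0318,"dz": 0,"ax": 0,"ay": 0,"az": 0}
    - {"claw": 1,"dx": 0.0188,"dy": -0.0318,"dz": 0,"ax": 0,"ay": 0,"az": 0}
    - {"claw": 1,"dx": 0.0188,"dy": -0.0318,"dz": 0,"ax": 0,"ay": 0,"az": 0}
    - {"claw": 1,"dx": 0.0188,"dy": -0.0318,"dz": 0,"ax": 0,"ay": 0,"az": 0}
    - {"claw": 1,"dx": 0.0188,"dy": -0.0318,"dz": 0,"ax": 0,"ay": 0,"az": 0}
    - {"claw": 1,"dx": 0.0188,"dy": -0.0318,"dz": 0,"ax": 0,"ay": 0,"az": 0}
    - {"claw": 1,"dx": 0.0188,"dy": -0.0318,"dz": 0,"ax": 0,"ay": 0,"az": 0}
    - {"claw": 1,"dx": 0.0188,"dy": -0.0318,"dz": 0,"ax": 0,"ay": 0,"az": 0}
    - {"claw": 1,"dx": 0.0188,"dy": -0.0318,"dz": 0,"ax": 0,"ay": 0,"az": 0}
    - {"claw": 1,"dx": 0.0188,"dy": -0.0318,"dz": 0,"ax": 0,"ay": 0,"az": 0}
  grip_force: 10

```text
time_s: 2.7
eef_pos: [416.3, 289.6, 205.7]
tcp_rot: [0.0, 0.178, 0.984, 0.0]
contact_force: [1.8, 0.4, 0.1]
finger_gap: 17.7
grasp_force: 0.0
```

Request:
send_rows:
  motion:
    - {"claw": 1,"dx": 0.0188,"dy": -0.0318,"dz": 0,"ax": 0,"ay": 0,"az": 0}
    - {"claw": 1,"dx": 0.0188,"dy": -0.0318,"dz": 0,"ax": 0,"ay": 0,"az": 0}
    - {"claw": 1,"dx": 0.0188,"dy": -0.0318,"dz": 0,"ax": 0,"ay": 0,"az": 0}
    - {"claw": 1,"dx": 0.0188,"dy": -0.0318,"dz": 0,"ax": 0,"ay": 0,"az": 0}
    - {"claw": 1,"dx": 0.0188,"dy": -0.0318,"dz": 0,"ax": 0,"ay": 0,"az": 0}
    - {"claw": 1,"dx": 0.0188,"dy": -0.0318,"dz": 0,"ax": 0,"ay": 0,"az": 0}
    - {"claw": 1,"dx": 0.0188,"dy": -0.0318,"dz": 0,"ax": 0,"ay": 0,"az": 0}
    - {"claw": 1,"dx": 0.0188,"dy": -0.0318,"dz": 0,"ax": 0,"ay": 0,"az": 0}
    - {"claw": 1,"dx": 0.0188,"dy": -0.0318,"dz": 0,"ax": 0,"ay": 0,"az": 0}
    - {"claw": 1,"dx": 0.0188,"dy": -0.0318,"dz": 0,"ax": 0,"ay": 0,"az": 0}

```text
time_s: 3.7
eef_pos: [604.3, -28.5, 205.6]
tcp_rot: [0.0, 0.178, 0.984, 0.0]
contact_force: [-0.4, -0.2, -0.4]
finger_gap: -0.0
grasp_force: 0.0
```

Request:
send_rows:
  motion:
    - {"claw": 1,"dx": 0,"dy": 0,"dz": 0,"ax": 0,"ay": 0,"az": 0}
    - {"claw": 1,"dx": 0,"dy": 0,"dz": 0,"ax": 0,"ay": 0,"az": 0}
    - {"claw": 1,"dx": 0,"dy": 0,"dz": -0.02,"ax": 0,"ay": 0,"az": 0}
    - {"claw": 1,"dx": 0,"dy": 0,"dz": -0.02,"ax": 0,"ay": 0,"az": 0}
    - {"claw": 1,"dx": 0,"dy": 0,"dz": -0.02,"ax": 0,"ay": 0,"az": 0}
    - {"claw": 1,"dx": 0,"dy": 0,"dz": -0.02,"ax": 0,"ay": 0,"az": 0}
    - {"claw": 1,"dx": 0,"dy": 0,"dz": 0,"ax": 0,"ay": 0,"az": 0}
    - {"claw": 1,"dx": 0,"dy": 0,"dz": 0,"ax": 0,"ay": 0,"az": 0}

```text
time_s: 4.5
eef_pos: [603.4, -25.6, 125.8]
tcp_rot: [-0.0, 0.177, 0.984, 0.0]
contact_force: [1.4, -0.3, -0.6]
finger_gap: 0.3
grasp_force: 0.0
```

Run:
```python
from fit import *
s=telemetry.get_state(); print(s["time_s"],s["eef_pos"],s["joint_pos"],s["contact_force"],s["finger_gap"])
p=eyes.snapshot("top"); q=eyes.snapshot("scene")
def crop(p):
    c=np.round(proj(p,(538,31,90))).astype(int); return cv2.resize(p["pixels"][c[1]-80:c[1]+80,c[0]-80:c[0]+80],(400,400),interpolation=cv2.INTER_CUBIC)
cv2.imwrite("pics/b.png",np.hstack([crop(p),crop(q)]))
```

```text
4.5 [603.3585422  -25.62321615 125.8067484 ] [-0.0449245   0.6572603   0.06622458  1.7298951  -0.0599981   0.75687281
  1.2660111 ] [ 1.42741209 -0.30779247 -0.61273506] 0.31375919458901647
```

View pics/b.png

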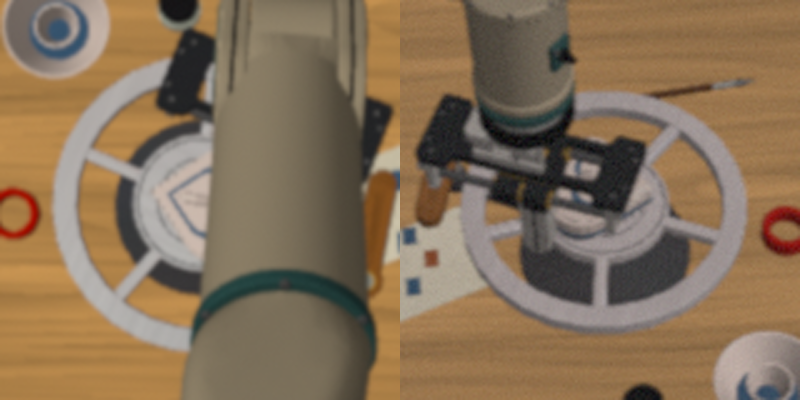

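The fingertip is closed and stands above the gap at -41° (left picture: at crop (190,100), partly hidden by the arm). I'll lower it and work out the arc steps.

Request:
send_rows:
  motion:
    - {"claw": 1,"dx": 0.001,"dy": -0.001,"dz": -0.01,"ax": 0,"ay": 0,"az": 0}
    - {"claw": 1,"dx": 0,"dy": 0,"dz": -0.01,"ax": 0,"ay": 0,"az": 0}
    - {"claw": 1,"dx": 0,"dy": 0,"dz": -0.01,"ax": 0,"ay": 0,"az": 0}
    - {"claw": 1,"dx": 0,"dy": 0,"dz": -0.01,"ax": 0,"ay": 0,"az": 0}
    - {"claw": 1,"dx": 0,"dy": 0,"dz": -0.01,"ax": 0,"ay": 0,"az": 0}
    - {"claw": 1,"dx": 0,"dy": 0,"dz": 0,"ax": 0,"ay": 0,"az": 0}
    - {"claw": 1,"dx": 0,"dy": 0,"dz": 0,"ax": 0,"ay": 0,"az": 0}

```text
time_s: 5.3
eef_pos: [604.5, -28.2, 75.1]
tcp_rot: [-0.0, 0.178, 0.984, -0.0]
contact_force: [-0.1, -0.4, 0.3]
finger_gap: 0.2
grasp_force: 0.0
```

Run:
```python
from h import *
s=telemetry.get_state(); d=s["eef_pos"][:2]-[538,31]; a=np.degrees(np.arctan2(d[1],d[0])); print(s["eef_pos"],a,np.hypot(*d),s["contact_force"])
A=np.r_[a,np.arange(-36.5,139,4.5)]; X=88*np.c_[np.cos(np.radians(A)),np.sin(np.radians(A))]; X[0]=d
for i,(x,y) in enumerate(np.diff(X.round(1),axis=0)): print(i,A[i+1],round(x,1),round(y,1),end=" | ")
```

```text
[604.46285844 -28.19334942  75.07292499] -41.68899412510196 89.00092228985704 [-0.07339947 -0.37041303  0.30825065]
0 -36.5 4.2 6.9 | 1 -32.0 3.9 5.7 | 2 -27.5 3.5 6.0 | 3 -23.0 2.9 6.2 | 4 -18.5 2.5 6.5 | 5 -14.0 1.9 6.6 | 6 -9.5 1.4 6.8 | 7 -5.0 0.9 6.8 | 8 -0.5 0.3 6.9 | 9 4.0 -0.2 6.9 | 10 8.5 -0.8 6.9 | 11 13.0 -1.3 6.8 | 12 17.5 -1.8 6.7 | 13 22.0 -2.3 6.5 | 14 26.5 -2.8 6.3 | 15 31.0 -3.4 6.0 | 16 35.5 -3.8 5.8 | 17 40.0 -4.2 5.5 | 18 44.5 -4.6 5.1 | 19 49.0 -5.1 4.7 | 20 53.5 -5.4 4.3 | 21 58.0 -5.7 3.9 | 22 62.5 -6.0 3.5 | 23 67.0 -6.2 2.9 | 24 71.5 -6.5 2.5 | 25 76.0 -6.6 1.9 | 26 80.5 -6.8 1.4 | 27 85.0 -6.8 0.9 | 28 89.5 -6.9 0.3 | 29 94.0 -6.9 -0.2 | 30 98.5 -6.9 -0.8 | 31 103.0 -6.8 -1.3 | 32 107.5 -6.7 -1.8 | 33 112.0 -6.5 -2.3 | 34 116.5 -6.3 -2.8 | 35 121.0 -6.0 -3.4 | 36 125.5 -5.8 -3.8 | 37 130.0 -5.5 -4.2 | 38 134.5 -5.1 -4.6 |
```

Request:
send_rows:
  motion:
    - {"claw": 1,"dx": 0.0042,"dy": 0.0069,"dz": 0,"ax": 0,"ay": 0,"az": 0}
    - {"claw": 1,"dx": 0.0039,"dy": 0.0057,"dz": 0,"ax": 0,"ay": 0,"az": 0}
    - {"claw": 1,"dx": 0.0035,"dy": 0.006,"dz": 0,"ax": 0,"ay": 0,"az": 0}
    - {"claw": 1,"dx": 0.0029,"dy": 0.0062,"dz": 0,"ax": 0,"ay": 0,"az": 0}
    - {"claw": 1,"dx": 0.0025,"dy": 0.0065,"dz": 0,"ax": 0,"ay": 0,"az": 0}
    - {"claw": 1,"dx": 0.0019,"dy": 0.0066,"dz": 0,"ax": 0,"ay": 0,"az": 0}
    - {"claw": 1,"dx": 0.0014,"dy": 0.0068,"dz": 0,"ax": 0,"ay": 0,"az": 0}
    - {"claw": 1,"dx": 0.0009,"dy": 0.0068,"dz": 0,"ax": 0,"ay": 0,"az": 0}

```text
time_s: 6.1
eef_pos: [625.2, 23.1, 75.2]
tcp_rot: [-0.001, 0.178, 0.984, -0.001]
contact_force: [-2.2, -2.5, 1.1]
finger_gap: 0.9
grasp_force: 1.2
```

Run:
```python
from fit import *
q=eyes.snapshot("scene"); c,t,f=fitwheel([q],(538,31),np.radians(5)); print(c,np.degrees(t)%72,f,telemetry.get_state()["contact_force"],telemetry.get_state()["eef_pos"])
cv2.imwrite("pics/d.png",q["pixels"][110:370,180:460])
```

```text
[535.72831946  33.49955303] 7.149095064392029 993.899143898981 [-0.54264531  1.50007247 -0.87823019] [625.71567941  25.52321396  75.24907689]
```

View pics/d.png

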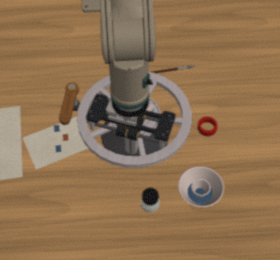

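The wheel follows the fingertip: a spoke is now at ~7°, and the scene is otherwise unchanged. I'll continue the arc.

Request:
send_rows:
  motion:
    - {"claw": 1,"dx": 0.0003,"dy": 0.0069,"dz": 0,"ax": 0,"ay": 0,"az": 0}
    - {"claw": 1,"dx": -0.0002,"dy": 0.0069,"dz": 0,"ax": 0,"ay": 0,"az": 0}
    - {"claw": 1,"dx": -0.0008,"dy": 0.0069,"dz": 0,"ax": 0,"ay": 0,"az": 0}
    - {"claw": 1,"dx": -0.0013,"dy": 0.0068,"dz": 0,"ax": 0,"ay": 0,"az": 0}
    - {"claw": 1,"dx": -0.0018,"dy": 0.0067,"dz": 0,"ax": 0,"ay": 0,"az": 0}
    - {"claw": 1,"dx": -0.0023,"dy": 0.0065,"dz": 0,"ax": 0,"ay": 0,"az": 0}
    - {"claw": 1,"dx": -0.0028,"dy": 0.0063,"dz": 0,"ax": 0,"ay": 0,"az": 0}
    - {"claw": 1,"dx": -0.0034,"dy": 0.006,"dz": 0,"ax": 0,"ay": 0,"az": 0}
    - {"claw": 1,"dx": -0.0038,"dy": 0.0058,"dz": 0,"ax": 0,"ay": 0,"az": 0}
    - {"claw": 1,"dx": -0.0042,"dy": 0.0055,"dz": 0,"ax": 0,"ay": 0,"az": 0}

```text
time_s: 7.15
eef_pos: [605.5, 88.2, 75.6]
tcp_rot: [0.0, 0.178, 0.984, 0.0]
contact_force: [0.9, -2.7, -0.3]
finger_gap: 0.5
grasp_force: 1.1
```

Request:
send_rows:
  motion:
    - {"claw": 1,"dx": -0.0046,"dy": 0.0051,"dz": 0,"ax": 0,"ay": 0,"az": 0}
    - {"claw": 1,"dx": -0.0051,"dy": 0.0047,"dz": 0,"ax": 0,"ay": 0,"az": 0}
    - {"claw": 1,"dx": -0.0054,"dy": 0.0043,"dz": 0,"ax": 0,"ay": 0,"az": 0}
    - {"claw": 1,"dx": -0.0057,"dy": 0.0039,"dz": 0,"ax": 0,"ay": 0,"az": 0}
    - {"claw": 1,"dx": -0.006,"dy": 0.0035,"dz": 0,"ax": 0,"ay": 0,"az": 0}
    - {"claw": 1,"dx": -0.0062,"dy": 0.0029,"dz": 0,"ax": 0,"ay": 0,"az": 0}
    - {"claw": 1,"dx": -0.0065,"dy": 0.0025,"dz": 0,"ax": 0,"ay": 0,"az": 0}
    - {"claw": 1,"dx": -0.0066,"dy": 0.0019,"dz": 0,"ax": 0,"ay": 0,"az": 0}
    - {"claw": 1,"dx": -0.0068,"dy": 0.0014,"dz": 0,"ax": 0,"ay": 0,"az": 0}
    - {"claw": 1,"dx": -0.0068,"dy": 0.0009,"dz": 0,"ax": 0,"ay": 0,"az": 0}

```text
time_s: 8.15
eef_pos: [545.6, 119.2, 75.6]
tcp_rot: [0.0, 0.178, 0.984, 0.0]
contact_force: [2.4, -1.1, -0.7]
finger_gap: 0.5
grasp_force: 1.4
```

Request:
send_rows:
  motion:
    - {"claw": 1,"dx": -0.0069,"dy": 0.0003,"dz": 0,"ax": 0,"ay": 0,"az": 0}
    - {"claw": 1,"dx": -0.0069,"dy": -0.0002,"dz": 0,"ax": 0,"ay": 0,"az": 0}
    - {"claw": 1,"dx": -0.0069,"dy": -0.0008,"dz": 0,"ax": 0,"ay": 0,"az": 0}
    - {"claw": 1,"dx": -0.0068,"dy": -0.0013,"dz": 0,"ax": 0,"ay": 0,"az": 0}
    - {"claw": 1,"dx": -0.0067,"dy": -0.0018,"dz": 0,"ax": 0,"ay": 0,"az": 0}
    - {"claw": 1,"dx": -0.0065,"dy": -0.0023,"dz": 0,"ax": 0,"ay": 0,"az": 0}
    - {"claw": 1,"dx": -0.0063,"dy": -0.0028,"dz": 0,"ax": 0,"ay": 0,"az": 0}
    - {"claw": 1,"dx": -0.006,"dy": -0.0034,"dz": 0,"ax": 0,"ay": 0,"az": 0}
    - {"claw": 1,"dx": -0.0058,"dy": -0.0038,"dz": 0,"ax": 0,"ay": 0,"az": 0}
    - {"claw": 1,"dx": 0,"dy": 0,"dz": 0,"ax": 0,"ay": 0,"az": 0}

```text
time_s: 9.15
eef_pos: [484.3, 101.7, 75.2]
tcp_rot: [-0.002, 0.178, 0.984, -0.001]
contact_force: [-0.7, 0.3, 0.2]
finger_gap: 0.4
grasp_force: 0.0
```

Run:
```python
from fit import *
s=telemetry.get_state(); d=s["eef_pos"][:2]-[538,31]; print(s["time_s"],s["eef_pos"],np.degrees(np.arctan2(d[1],d[0])),np.hypot(*d),s["contact_force"])
P=[eyes.snapshot(n) for n in("top","scene")]
for q in P: c,t,f=fitwheel([q],(538,31),np.radians(138)); print(c,np.degrees(t),f)
a=[cv2.resize(p["pixels"][160:360,220:420],(400,400),interpolation=cv2.INTER_CUBIC) for p in P]
cv2.imwrite("pics/e.png",np.hstack(a))
```

```text
9.15 [484.26272815 101.74557402  75.16142795] 127.2197563038534 88.840478554766 [-0.69515533  0.29056404  0.2467071 ]
[538.08208321  30.59963126] 141.29404189899074 1045.214141556132
[536.90670821  33.53602334] 141.24079170801852 788.9029286212035
```

View pics/e.png

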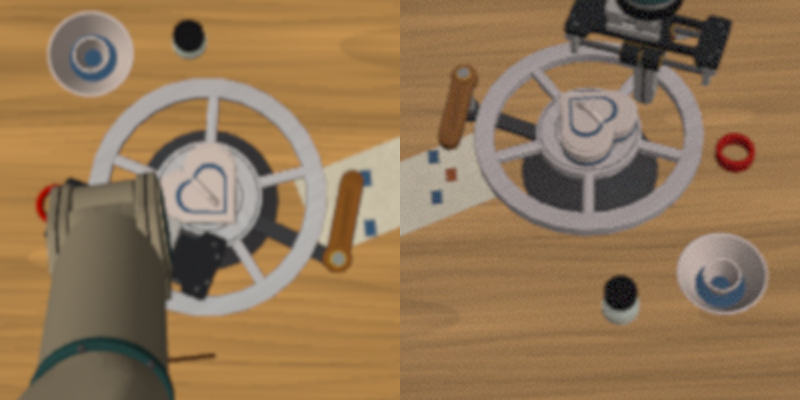

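Now the heart's point shows at the lower right in the top view, (235,222) in the crop, and the spoke is at 141.3°. The target is 161.1°, so I'll go on slowly.

Request:
send_rows:
  motion:
    - {"claw": 1,"dx": -0.0024,"dy": -0.0019,"dz": 0,"ax": 0,"ay": 0,"az": 0}
    - {"claw": 1,"dx": -0.0023,"dy": -0.002,"dz": 0,"ax": 0,"ay": 0,"az": 0}
    - {"claw": 1,"dx": -0.0023,"dy": -0.002,"dz": 0,"ax": 0,"ay": 0,"az": 0}
    - {"claw": 1,"dx": -0.0022,"dy": -0.0021,"dz": 0,"ax": 0,"ay": 0,"az": 0}
    - {"claw": 1,"dx": -0.0021,"dy": -0.0022,"dz": 0,"ax": 0,"ay": 0,"az": 0}
    - {"claw": 1,"dx": -0.002,"dy": -0.0023,"dz": 0,"ax": 0,"ay": 0,"az": 0}
    - {"claw": 1,"dx": -0.002,"dy": -0.0023,"dz": 0,"ax": 0,"ay": 0,"az": 0}
    - {"claw": 1,"dx": -0.0013,"dy": -0.0016,"dz": 0,"ax": 0,"ay": 0,"az": 0}
    - {"claw": 1,"dx": -0.0006,"dy": -0.0008,"dz": 0,"ax": 0,"ay": 0,"az": 0}
    - {"claw": 1,"dx": 0,"dy": 0,"dz": 0,"ax": 0,"ay": 0,"az": 0}

```text
time_s: 10.25
eef_pos: [469.3, 85.2, 75.5]
tcp_rot: [-0.0, 0.178, 0.984, -0.0]
contact_force: [0.3, 0.5, 0.5]
finger_gap: 0.3
grasp_force: 0.6
```

```bash
cat > chk.py <<'E'
from fit import *
import sys
g=float(sys.argv[1])
s=telemetry.get_state(); d=s["eef_pos"][:2]-[538,31]; print(s["time_s"],s["eef_pos"],np.degrees(np.arctan2(d[1],d[0])),np.hypot(*d),s["contact_force"])
P=[eyes.snapshot(n) for n in("top","scene")]
for q in P: c,t,f=fitwheel([q],(538,31),np.radians(g)); print(c,np.degrees(t),f)
print(fitheart(P[:1],(538,30.8),np.radians(g+83.9))[0])
E
python3 chk.py 157
```

```text
10.25 [469.30847739  85.22695285  75.46607205] 141.71147938024896 87.516213892059 [0.32991364 0.50111926 0.49146715]
[538.13900091  30.6384816 ] 154.5675231125603 1194.354426903114
[536.43995689  33.50371269] 154.77864192144614 678.1666155445022
[(array([-1. , -0.2]), np.float64(238.0), 138), (array([-1. , -0.2]), np.float64(238.0), 138)]
```

Request:
send_rows:
  motion:
    - {"claw": 1,"dx": -0.0009,"dy": -0.0012,"dz": 0,"ax": 0,"ay": 0,"az": 0}
    - {"claw": 1,"dx": -0.0009,"dy": -0.0012,"dz": 0,"ax": 0,"ay": 0,"az": 0}
    - {"claw": 1,"dx": -0.0009,"dy": -0.0012,"dz": 0,"ax": 0,"ay": 0,"az": 0}
    - {"claw": 1,"dx": -0.0009,"dy": -0.0012,"dz": 0,"ax": 0,"ay": 0,"az": 0}
    - {"claw": 1,"dx": -0.0008,"dy": -0.0012,"dz": 0,"ax": 0,"ay": 0,"az": 0}
    - {"claw": 1,"dx": -0.0008,"dy": -0.0013,"dz": 0,"ax": 0,"ay": 0,"az": 0}
    - {"claw": 1,"dx": 0,"dy": 0,"dz": 0,"ax": 0,"ay": 0,"az": 0}
    - {"claw": 1,"dx": 0,"dy": 0,"dz": 0,"ax": 0,"ay": 0,"az": 0}

```text
time_s: 11.15
eef_pos: [464.1, 77.9, 75.5]
tcp_rot: [-0.0, 0.178, 0.984, -0.0]
contact_force: [1.1, 0.6, 0.2]
finger_gap: 0.4
grasp_force: 0.6
```

```bash
python3 chk.py 160
```

```text
11.15 [464.12292321  77.91924548  75.4538322 ] 147.58041722736732 87.51707303117354 [1.07116112 0.60503749 0.21943983]
[538.13210385  30.58690065] 160.16169439632512 1258.4451227292386
[536.63521113  33.75031847] 160.5668556128566 648.1609632112649
[(array([-1.3,  0.6]), np.float64(244.0), 147), (array([-1.3,  0.6]), np.float64(244.0), 147)]
```

Request:
send_rows:
  motion:
    - {"claw": 1,"dx": -0.0004,"dy": -0.0006,"dz": 0,"ax": 0,"ay": 0,"az": 0}
    - {"claw": 1,"dx": -0.0003,"dy": -0.0005,"dz": 0,"ax": 0,"ay": 0,"az": 0}
    - {"claw": 1,"dx": 0,"dy": 0,"dz": 0,"ax": 0,"ay": 0,"az": 0}
    - {"claw": 1,"dx": 0.003,"dy": 0.004,"dz": 0,"ax": 0,"ay": 0,"az": 0}
    - {"claw": 1,"dx": 0.003,"dy": 0.004,"dz": 0,"ax": 0,"ay": 0,"az": 0}
    - {"claw": 1,"dx": 0,"dy": 0,"dz": 0.015,"ax": 0,"ay": 0,"az": 0}
    - {"claw": 1,"dx": 0,"dy": 0,"dz": 0.02,"ax": 0,"ay": 0,"az": 0}
    - {"claw": 1,"dx": 0,"dy": 0,"dz": 0.03,"ax": 0,"ay": 0,"az": 0}
    - {"claw": 1,"dx": 0,"dy": 0,"dz": 0.03,"ax": 0,"ay": 0,"az": 0}
    - {"claw": 1,"dx": 0,"dy": 0,"dz": 0.03,"ax": 0,"ay": 0,"az": 0}

```text
time_s: 12.25
eef_pos: [469.4, 84.9, 201.5]
tcp_rot: [-0.001, 0.178, 0.984, -0.0]
contact_force: [0.8, 0.3, 0.4]
finger_gap: 0.2
grasp_force: 0.0
```

Request:
send_rows:
  motion:
    - {"claw": 1,"dx": 0.003,"dy": -0.03,"dz": 0,"ax": 0,"ay": 0,"az": 0}
    - {"claw": 1,"dx": 0.003,"dy": -0.03,"dz": 0,"ax": 0,"ay": 0,"az": 0}
    - {"claw": 1,"dx": 0.003,"dy": -0.03,"dz": 0,"ax": 0,"ay": 0,"az": 0}
    - {"claw": 1,"dx": 0.003,"dy": -0.03,"dz": 0,"ax": 0,"ay": 0,"az": 0}
    - {"claw": 1,"dx": 0.003,"dy": -0.03,"dz": 0,"ax": 0,"ay": 0,"az": 0}
    - {"claw": 1,"dx": 0.003,"dy": -0.03,"dz": 0,"ax": 0,"ay": 0,"az": 0}
    - {"claw": 1,"dx": 0.003,"dy": -0.03,"dz": 0,"ax": 0,"ay": 0,"az": 0}
    - {"claw": 1,"dx": 0.003,"dy": -0.03,"dz": 0,"ax": 0,"ay": 0,"az": 0}
    - {"claw": 1,"dx": 0.003,"dy": -0.03,"dz": 0,"ax": 0,"ay": 0,"az": 0}
    - {"claw": 1,"dx": 0.003,"dy": -0.03,"dz": 0,"ax": 0,"ay": 0,"az": 0}

```text
time_s: 13.25
eef_pos: [499.5, -216.1, 200.3]
tcp_rot: [-0.001, 0.178, 0.984, 0.0]
contact_force: [0.1, 0.6, -0.2]
finger_gap: 0.5
grasp_force: 0.0
```

```bash
cat >> chk.py <<'E'
a=[cv2.resize(p["pixels"][160:360,220:420],(400,400),interpolation=cv2.INTER_CUBIC) for p in P]
cv2.imwrite("pics/"+sys.argv[2]+".png",np.hstack(a))
# bar from wood colour, top view, outside rim
p=P[0]; b=cv2.GaussianBlur(p["pixels"],(3,3),0); hsv=cv2.cvtColor(b,cv2.COLOR_BGR2HSV)
yy,xx=np.mgrid[:480,:640]; post=proj(p,(470.2,-114.5,122)); r=np.hypot(xx-post[0],yy-post[1])
m=(r>8)&(r<52)&(b[...,0]<60)&(b[...,2]>70)&(b[...,2]<150)
n,l,st,ce=cv2.connectedComponentsWithStats(m.astype(np.uint8)); i=1+np.argmax(st[1:,4]); X=at(p,ce[i],118)[:2]-[470.2,-114.5]
print("bar area",st[i,4],"centroid rel post",X,"dir",np.degrees(np.arctan2(X[1],X[0])),"in=65")
E
python3 chk.py 161 f
```

```text
13.25 [ 499.48142053 -216.05235988  200.25631511] -98.86178813732974 250.03709622327608 [ 0.14109851  0.58320656 -0.18382123]
[538.34829845  30.84988621] 160.72574352705112 282.03482536764704
[536.37610606  33.88195177] 161.1090985052367 474.82059057814297
[(array([-0.3,  0.1]), np.float64(244.2), 57), (array([-0.3,  0.1]), np.float64(244.2), 57)]
bar area 349 centroid rel post [54.39237214 -9.20662266] dir -9.607006152176123 in=65
```

View pics/f.png

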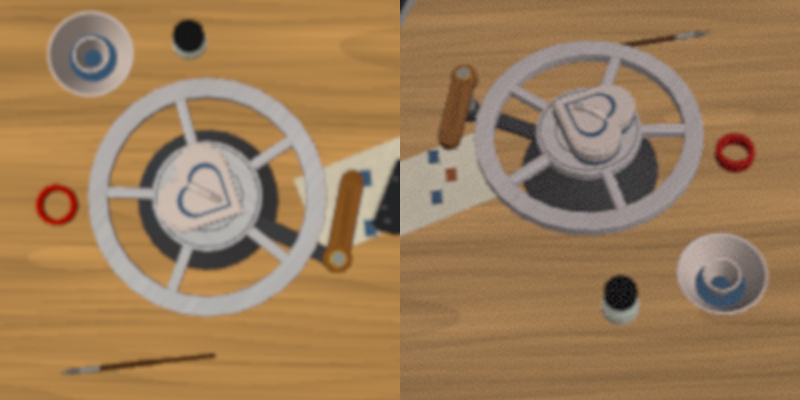

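Unobstructed, the top view shows the heart at 244.2° (244.6° from the spoke fit), against 244.9° to the post, so the heart is on target. The bar points along -9.6°, with its tip at (352,178) in the crop. Now I'll go to the outer side of the bar.

Request:
send_rows:
  motion:
    - {"claw": 1,"dx": 0.006,"dy": 0.017,"dz": 0,"ax": 0,"ay": 0,"az": 0}
    - {"claw": 1,"dx": 0.006,"dy": 0.017,"dz": 0,"ax": 0,"ay": 0,"az": 0}
    - {"claw": 1,"dx": 0.006,"dy": 0.017,"dz": 0,"ax": 0,"ay": 0,"az": 0}
    - {"claw": 1,"dx": 0,"dy": 0,"dz": -0.02,"ax": 0,"ay": 0,"az": 0}
    - {"claw": 1,"dx": 0,"dy": 0,"dz": -0.02,"ax": 0,"ay": 0,"az": 0}
    - {"claw": 1,"dx": 0,"dy": 0,"dz": -0.02,"ax": 0,"ay": 0,"az": 0}
    - {"claw": 1,"dx": 0,"dy": 0,"dz": -0.02,"ax": 0,"ay": 0,"az": 0}
    - {"claw": 1,"dx": 0,"dy": 0,"dz": -0.016,"ax": 0,"ay": 0,"az": 0}
    - {"claw": 1,"dx": 0,"dy": 0,"dz": 0,"ax": 0,"ay": 0,"az": 0}
    - {"claw": 1,"dx": 0,"dy": 0,"dz": 0,"ax": 0,"ay": 0,"az": 0}

```text
time_s: 14.35
eef_pos: [517.8, -163.3, 104.5]
tcp_rot: [-0.0, 0.178, 0.984, 0.0]
contact_force: [1.2, -0.8, 1.6]
finger_gap: 0.8
grasp_force: 0.0
```

Run:
```python
from h import *
s=telemetry.get_state(); d=s["eef_pos"][:2]-[470.2,-114.5]; a=np.degrees(np.arctan2(d[1],d[0])); print(s["eef_pos"],a,np.hypot(*d),s["contact_force"])
A=np.r_[a,np.linspace(a,40,20)[1:]]; X=61*np.c_[np.cos(np.radians(A)),np.sin(np.radians(A))]; X[0]=d
for i,(x,y) in enumerate(np.diff(X.round(1),axis=0)): print(i,A[i+1].round(1),round(x,1),round(y,1),end=" | ")
```

```text
[ 517.75212019 -163.33912035  104.53904884] -45.76495847013051 68.16497495486558 [ 1.20816529 -0.82997627  1.56562879]
0 -41.3 -1.7 8.6 | 1 -36.7 3.0 3.7 | 2 -32.2 2.7 4.0 | 3 -27.7 2.4 4.1 | 4 -23.2 2.1 4.4 | 5 -18.7 1.7 4.5 | 6 -14.2 1.3 4.6 | 7 -9.7 1.0 4.7 | 8 -5.1 0.7 4.7 | 9 -0.6 0.2 4.8 | 10 3.9 -0.1 4.8 | 11 8.4 -0.6 4.8 | 12 12.9 -0.8 4.7 | 13 17.4 -1.3 4.7 | 14 21.9 -1.6 4.5 | 15 26.5 -2.0 4.4 | 16 31.0 -2.3 4.2 | 17 35.5 -2.6 4.0 | 18 40.0 -3.0 3.8 |
```

Request:
send_rows:
  motion:
    - {"claw": 1,"dx": -0.0017,"dy": 0.0086,"dz": 0,"ax": 0,"ay": 0,"az": 0}
    - {"claw": 1,"dx": 0.003,"dy": 0.0037,"dz": 0,"ax": 0,"ay": 0,"az": 0}
    - {"claw": 1,"dx": 0.0027,"dy": 0.004,"dz": 0,"ax": 0,"ay": 0,"az": 0}
    - {"claw": 1,"dx": 0.0024,"dy": 0.0041,"dz": 0,"ax": 0,"ay": 0,"az": 0}
    - {"claw": 1,"dx": 0.0021,"dy": 0.0044,"dz": 0,"ax": 0,"ay": 0,"az": 0}
    - {"claw": 1,"dx": 0.0017,"dy": 0.0045,"dz": 0,"ax": 0,"ay": 0,"az": 0}
    - {"claw": 1,"dx": 0.0013,"dy": 0.0046,"dz": 0,"ax": 0,"ay": 0,"az": 0}
    - {"claw": 1,"dx": 0.001,"dy": 0.0047,"dz": 0,"ax": 0,"ay": 0,"az": 0}
    - {"claw": 1,"dx": 0.0007,"dy": 0.0047,"dz": 0,"ax": 0,"ay": 0,"az": 0}
    - {"claw": 1,"dx": 0.0002,"dy": 0.0048,"dz": 0,"ax": 0,"ay": 0,"az": 0}

```text
time_s: 15.35
eef_pos: [531.5, -115.5, 104.5]
tcp_rot: [0.0, 0.178, 0.984, -0.0]
contact_force: [-0.1, -1.1, 0.1]
finger_gap: 0.5
grasp_force: 0.5
```

Request:
send_rows:
  motion:
    - {"claw": 1,"dx": -0.0001,"dy": 0.0048,"dz": 0,"ax": 0,"ay": 0,"az": 0}
    - {"claw": 1,"dx": -0.0006,"dy": 0.0048,"dz": 0,"ax": 0,"ay": 0,"az": 0}
    - {"claw": 1,"dx": -0.0008,"dy": 0.0047,"dz": 0,"ax": 0,"ay": 0,"az": 0}
    - {"claw": 1,"dx": -0.0013,"dy": 0.0047,"dz": 0,"ax": 0,"ay": 0,"az": 0}
    - {"claw": 1,"dx": -0.0016,"dy": 0.0045,"dz": 0,"ax": 0,"ay": 0,"az": 0}
    - {"claw": 1,"dx": -0.002,"dy": 0.0044,"dz": 0,"ax": 0,"ay": 0,"az": 0}
    - {"claw": 1,"dx": -0.0023,"dy": 0.0042,"dz": 0,"ax": 0,"ay": 0,"az": 0}
    - {"claw": 1,"dx": 0,"dy": 0,"dz": 0,"ax": 0,"ay": 0,"az": 0}

```text
time_s: 16.15
eef_pos: [522.2, -82.7, 104.5]
tcp_rot: [-0.0, 0.178, 0.984, 0.0]
contact_force: [-1.0, -0.6, -0.7]
finger_gap: 0.6
grasp_force: 0.0
```

Run:
```python
from h import *
s=telemetry.get_state(); d=s["eef_pos"][:2]-[470.2,-114.5]; a=np.degrees(np.arctan2(d[1],d[0])); print(s["eef_pos"],a,np.hypot(*d),s["contact_force"])
P=[eyes.snapshot(n) for n in("top","scene")]
a=[cv2.resize(p["pixels"][160:320,240:400],(400,400),interpolation=cv2.INTER_CUBIC) for p in P]
cv2.imwrite("pics/g.png",np.hstack(a))
```

```text
[522.1696473  -82.7088199  104.47865538] 31.455206092275024 60.9222732006967 [-0.99250995 -0.59121737 -0.67270713]
```

View pics/g.png

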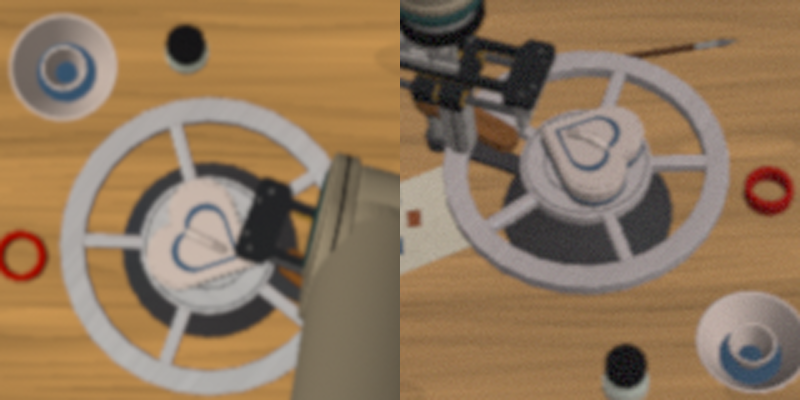

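The bar (right picture, ~(490,125)) is nearly in and still well clear of the heart. I'll push slowly to the stop and watch the force.

Request:
send_rows:
  motion:
    - {"claw": 1,"dx": -0.0009,"dy": 0.0014,"dz": 0,"ax": 0,"ay": 0,"az": 0}
    - {"claw": 1,"dx": -0.0009,"dy": 0.0014,"dz": 0,"ax": 0,"ay": 0,"az": 0}
    - {"claw": 1,"dx": -0.001,"dy": 0.0014,"dz": 0,"ax": 0,"ay": 0,"az": 0}
    - {"claw": 1,"dx": -0.001,"dy": 0.0014,"dz": 0,"ax": 0,"ay": 0,"az": 0}
    - {"claw": 1,"dx": -0.0011,"dy": 0.0013,"dz": 0,"ax": 0,"ay": 0,"az": 0}
    - {"claw": 1,"dx": -0.0011,"dy": 0.0013,"dz": 0,"ax": 0,"ay": 0,"az": 0}
    - {"claw": 1,"dx": 0,"dy": 0,"dz": 0,"ax": 0,"ay": 0,"az": 0}

```text
time_s: 16.95
eef_pos: [516.4, -75.2, 104.5]
tcp_rot: [-0.0, 0.178, 0.984, 0.0]
contact_force: [0.1, -0.2, 0.2]
finger_gap: 0.3
grasp_force: 0.1
```

Request:
send_rows:
  motion:
    - {"claw": 1,"dx": -0.0005,"dy": 0.0005,"dz": 0,"ax": 0,"ay": 0,"az": 0}
    - {"claw": 1,"dx": -0.0005,"dy": 0.0005,"dz": 0,"ax": 0,"ay": 0,"az": 0}

```text
time_s: 17.15
eef_pos: [515.7, -74.6, 104.5]
tcp_rot: [0.0, 0.178, 0.984, -0.0]
contact_force: [0.1, -0.6, -0.1]
finger_gap: 0.1
grasp_force: 0.3
```

Request:
send_rows:
  motion:
    - {"claw": 1,"dx": -0.0005,"dy": 0.0005,"dz": 0,"ax": 0,"ay": 0,"az": 0}
    - {"claw": 1,"dx": 0,"dy": 0,"dz": 0,"ax": 0,"ay": 0,"az": 0}

```text
time_s: 17.35
eef_pos: [515.0, -74.0, 104.5]
tcp_rot: [-0.0, 0.178, 0.984, 0.0]
contact_force: [0.6, -0.9, 0.5]
finger_gap: 0.7
grasp_force: 0.2
```

Request:
send_rows:
  motion:
    - {"claw": 1,"dx": -0.0005,"dy": 0.0005,"dz": 0,"ax": 0,"ay": 0,"az": 0}
    - {"claw": 1,"dx": -0.0005,"dy": 0.0005,"dz": 0,"ax": 0,"ay": 0,"az": 0}

```text
time_s: 17.55
eef_pos: [514.1, -73.1, 104.5]
tcp_rot: [0.0, 0.178, 0.984, -0.0]
contact_force: [-0.2, -1.5, 0.4]
finger_gap: 0.6
grasp_force: 0.3
```

Request:
send_rows:
  motion:
    - {"claw": 1,"dx": -0.0005,"dy": 0.0005,"dz": 0,"ax": 0,"ay": 0,"az": 0}
    - {"claw": 1,"dx": 0,"dy": 0,"dz": 0,"ax": 0,"ay": 0,"az": 0}

```text
time_s: 17.75
eef_pos: [513.5, -72.4, 104.5]
tcp_rot: [-0.0, 0.178, 0.984, 0.0]
contact_force: [0.4, 0.3, -0.6]
finger_gap: 0.5
grasp_force: 0.2
```

Request:
send_rows:
  motion:
    - {"claw": 1,"dx": -0.0005,"dy": 0.0005,"dz": 0,"ax": 0,"ay": 0,"az": 0}
    - {"claw": 1,"dx": 0,"dy": 0,"dz": 0,"ax": 0,"ay": 0,"az": 0}

```text
time_s: 17.95
eef_pos: [513.3, -72.3, 104.5]
tcp_rot: [0.0, 0.178, 0.984, -0.0]
contact_force: [1.0, -1.5, -0.9]
finger_gap: 0.6
grasp_force: 0.7
```

Request:
send_rows:
  motion:
    - {"claw": 1,"dx": -0.0006,"dy": 0.0005,"dz": 0,"ax": 0,"ay": 0,"az": 0}
    - {"claw": 1,"dx": 0,"dy": 0,"dz": 0,"ax": 0,"ay": 0,"az": 0}

```text
time_s: 18.15
eef_pos: [513.3, -72.2, 104.6]
tcp_rot: [0.001, 0.178, 0.984, -0.0]
contact_force: [1.9, -3.2, -1.4]
finger_gap: 0.4
grasp_force: 1.7
```

Request:
send_rows:
  motion:
    - {"claw": 1,"dx": -0.0006,"dy": 0.0005,"dz": 0,"ax": 0,"ay": 0,"az": 0}
    - {"claw": 1,"dx": 0,"dy": 0,"dz": 0,"ax": 0,"ay": 0,"az": 0}

```text
time_s: 18.35
eef_pos: [513.2, -72.1, 104.6]
tcp_rot: [0.001, 0.178, 0.984, -0.0]
contact_force: [3.2, -4.0, -3.2]
finger_gap: 0.8
grasp_force: 2.5
```

Run:
```python
from h import *
s=telemetry.get_state(); d=s["eef_pos"][:2]-[470.2,-114.5]; a=np.degrees(np.arctan2(d[1],d[0])); print(s["eef_pos"],a,np.hypot(*d),s["contact_force"],s["moment"])
```

```text
[513.18653886 -72.11071605 104.62854075] 44.59918831599934 60.37130043941227 [ 3.19744882 -4.00373101 -3.16526074] [-1.0255036  -0.8373531  -0.05314701]
```

The tool no longer advances and the force is rising, so the bar is on its stop. I'll give it one more small press, then back off, lift clear and check.

Request:
send_rows:
  motion:
    - {"claw": 1,"dx": -0.0008,"dy": 0.0005,"dz": 0,"ax": 0,"ay": 0,"az": 0}
    - {"claw": 1,"dx": 0,"dy": 0,"dz": 0,"ax": 0,"ay": 0,"az": 0}
    - {"claw": 1,"dx": 0.003,"dy": -0.0018,"dz": 0,"ax": 0,"ay": 0,"az": 0}
    - {"claw": 1,"dx": 0.006,"dy": -0.003,"dz": 0,"ax": 0,"ay": 0,"az": 0}
    - {"claw": 1,"dx": 0.01,"dy": -0.005,"dz": 0,"ax": 0,"ay": 0,"az": 0}
    - {"claw": 1,"dx": 0.01,"dy": -0.005,"dz": 0,"ax": 0,"ay": 0,"az": 0}
    - {"claw": 1,"dx": 0,"dy": 0,"dz": 0.02,"ax": 0,"ay": 0,"az": 0}
    - {"claw": 1,"dx": 0,"dy": 0,"dz": 0.03,"ax": 0,"ay": 0,"az": 0}
    - {"claw": 1,"dx": 0,"dy": 0,"dz": 0.03,"ax": 0,"ay": 0,"az": 0}
    - {"claw": 1,"dx": 0,"dy": 0,"dz": 0.03,"ax": 0,"ay": 0,"az": 0}

```text
time_s: 19.35
eef_pos: [540.5, -85.5, 215.6]
tcp_rot: [-0.0, 0.178, 0.984, 0.0]
contact_force: [1.1, -0.2, -0.5]
finger_gap: 0.8
grasp_force: 0.0
```

Request:
send_rows:
  motion:
    - {"claw": 1,"dx": -0.004,"dy": -0.03,"dz": 0,"ax": 0,"ay": 0,"az": 0}
    - {"claw": 1,"dx": -0.004,"dy": -0.03,"dz": 0,"ax": 0,"ay": 0,"az": 0}
    - {"claw": 1,"dx": -0.004,"dy": -0.03,"dz": 0,"ax": 0,"ay": 0,"az": 0}
    - {"claw": 1,"dx": -0.004,"dy": -0.03,"dz": 0,"ax": 0,"ay": 0,"az": 0}
    - {"claw": 1,"dx": -0.004,"dy": -0.03,"dz": 0,"ax": 0,"ay": 0,"az": 0}
    - {"claw": 1,"dx": -0.004,"dy": -0.03,"dz": 0,"ax": 0,"ay": 0,"az": 0}
    - {"claw": 1,"dx": 0,"dy": 0,"dz": 0,"ax": 0,"ay": 0,"az": 0}

```text
time_s: 20.05
eef_pos: [514.8, -271.3, 214.6]
tcp_rot: [-0.0, 0.181, 0.983, -0.002]
contact_force: [-0.8, 0.3, 0.1]
finger_gap: 0.6
grasp_force: 0.0
```

```bash
sed -i 's/\[160:360,220:420\]/[180:320,250:390] if p is P[1] else p["pixels"][190:330,260:400]/' chk.py; python3 chk.py 161 i
```

```text
20.05 [ 514.76955801 -271.30098037  214.5630995 ] -94.39428136969762 303.192242919761 [-0.79368048  0.32634313  0.05223251]
[538.10487063  30.88509174] 160.58988555530317 414.3289543685121
[536.30386337  33.45016708] 160.93487391476907 676.6349946534987
[(array([ 0.2, -0.8]), np.float64(245.6), 71), (array([ 0.2, -0.8]), np.float64(245.6), 71)]
bar area 422 centroid rel post [27.05867987 52.81505919] dir 62.87262607235731 in=65
```

View pics/i.png

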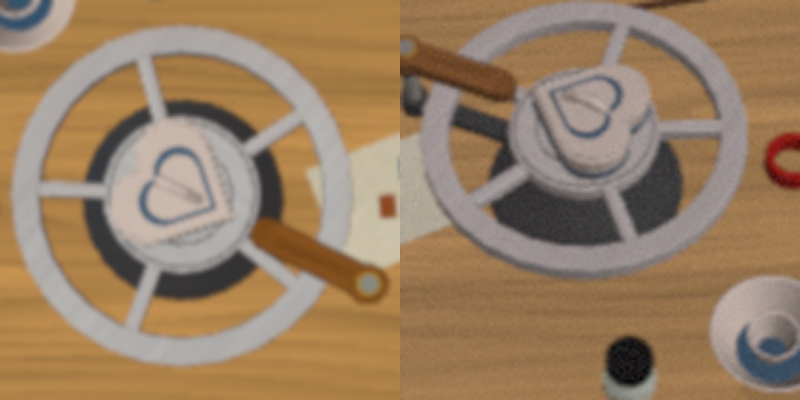

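Run:
```python
from fit import *
P=[eyes.snapshot(n) for n in("top","scene")]
a=np.linspace(-np.pi/2,np.pi/2,20); L=np.r_[[[15,-13]],np.c_[87+13*np.cos(a),13*np.sin(a)],[[15,13]]]
for p,post in zip(P,((470.2,-114.5),(470.,-111.6))):
    b=cv2.GaussianBlur(p["pixels"],(3,3),0).astype(float); o=((b[...,2]-b[...,0]>35)&(b[...,2]<150)).astype(float)
    q=proj(p,(*(np.array(post)+[25,54]),115)); w=np.zeros((480,640)); 
    K=np.c_[[15,105,105,15],[-24,-24,24,24]]; k=new(); poly(k,p,rot(post,np.radians(65),K,110),1); w=low(k*255)/255
    def cost(v):
        m=new(); X=(post[0]+v[1],post[1]+v[2]); t=np.radians(v[0]); poly(m,p,np.r_[rot(X,t,L,118),rot(X,t,L,102)],1,True); return ((low(m*255)/255-o)**2*w).sum()
    r=minimize(cost,[65,0,0],method="Nelder-Mead",options=dict(initial_simplex=[[65,0,0],[61,0,0],[65,4,0],[66,0,4]],xatol=.05,fatol=.1)); print(r.x,r.fun,w.sum())
```

```text
[63.97904649 -1.1491379  -0.5642456 ] 25.886883988812748 897.0
[62.74651781 -1.89759811  1.83196848] 61.22976279108337 634.3725490196078
```

```bash
python3 -c "
from workcell import workorder; print(workorder.job_done())"
```

```text
the job is handed in; nothing more can be done
None
```

I turned the wheel by a spoke until the heart's point faces the post (within about 1° by camera), pushed the bar in until it stalled at its stop, and handed the job in at about 20 s with the arm clear and no contact with the box or the other things that I saw.

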